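# Fit the last half-lapped stile to a frame on the carving stand

### The job

A small picture frame is being put together on the sloping carving stand, and one side piece (stile) still lies loose on the mat. It is half-lapped on its underside at one end only, and from above both ends look alike: feel for the step to know which end it is, then lay the stile flat up the slope with the half-lapped end over the open lap at the corner of the frame's bottom rail. Slide it gently home until it is tight against both shoulders and flush with the frame, let go, and leave the two gouges where they lie.

Things in the scene. Friction and masses are not known exactly. Their poses are not given: they have to be found in the camera images.
- stile: Loose stile: dark walnut bar 180 mm long, 45 wide, 20 thick, about 0.15 kg, lying roughly crosswise on the black mat (3 thick), its lap beneath. Origin: middle of its underside; x along its length, y across, z up to the top face. Under ONE end, +x or -x by chance, the lower half is cut away: a step 10 high, 44 long, full width. The pose does not tell which end. Grasp it at mid-length, across.
- end_a (a point): Middle of the top edge at the stile's +x end, 20 above its underside; axes as the stile. If this is the half-lapped end it overhangs the mat by 44 mm with a 10 gap below: pressed down within 10 of its tip it gives way at 2 to 4 N, dips about 8 and rocks back when freed. If it is the solid end it stands firm.
- end_b (a point): The same point at the stile's -x end; axes as the stile. Exactly one of the two ends is half-lapped.
- frame: Part-made walnut frame fixed on the stand's deck, which slopes 30 degrees, rising towards the robot. Origin: deck surface below the middle of the open lap; x up the slope, z square out of the deck, y level, to the robot's right. Bottom rail 45 mm wide (x -22.5 to 22.5), 20 thick, from y -22.5 to the robot's left. The other stile (y -152.5 to -197.5) is fitted already, 28 high at its turn buttons.
- lap (a point): Middle of the open lap cheek at the rail's end nearest the robot's right, axes as the frame: a ledge 45 x 45 mm, 10 above the deck and 10 below the rail's top, the joint half still open. Its side shoulder, 10 high, is 22.5 from here in -y; the rail's upslope edge, 22.5 from here in +x, is the shoulder for the step of the stile. A strip 8 high above the deck runs below the rail.
- home (a point): On the deck, axes as the frame: where the stile's origin lies when it is fully home, flat on deck and cheek, its length along x, half-lapped end down the slope, step tight against the rail's upslope edge, side tight against the side shoulder, top flush with the rail. 68.5 up the slope from the frame's origin. The deck is clear for 70 mm beside it on the +y side and 130 on the -y side.
- gouge_wide: Carving gouge, 240 long, 27 high, lying on the mat beyond the stile; origin under its middle, x towards its blade. Leave it.
- gouge_narrow: Carving gouge, 240 long, 27 high, lying on the mat to the right of the stile; origin under its middle, x towards its blade. Leave it.

How it is judged (in metres and radians):
On the way:
1. the stile has been lifted clear of the mat (height (world z) of stile above 0.035 m), for 0.1 s.
At the end, for the whole second after the job is handed in: The stile lies at rest in its home place: within 3 mm along the slope, across it within 3 mm of tight against the side shoulder, within 2.5 mm of flush, in line with the frame within 0.04 rad and flat on the deck within 0.03 rad; both gouges are within 20 mm of where they lay (x of stile in the frame of frame between 0.0655 and 0.0715 m and y of stile in the frame of frame between -0.002 and 0.003 m and z of stile in the frame of frame between -0.002 and 0.0025 m and angle between the x axis of stile and the x axis of frame, either way round below 0.04 rad and angle between the z axis of stile and the z axis of frame, either way round below 0.03 rad and linear speed of stile below 0.01 m/s and distance of each of gouge_wide, gouge_narrow from where it was at the start of the episode below 0.02 m); the robot touches nothing.
It fails at once if the stile is rammed or dropped on the stand or frame (over 80 N) (contact force between stile and stand above 80 N).
It fails at once if the wide gouge is shifted by more than 20 mm (distance of gouge_wide from where it was at the start of the episode above 0.02 m).
It fails at once if the narrow gouge is shifted by more than 20 mm (distance of gouge_narrow from where it was at the start of the episode above 0.02 m).
It also fails if it takes over 51 s, if anything falls off the work surface, if the arm or the gripper's body presses on something with over 40 N, if the wrist force passes 120 N, or if a joint passes its speed limit or range.

### The arm

A 6-joint arm with a two-finger parallel gripper is mounted at the origin on the work surface. World frame = base frame: x ahead of the robot, y to its left, z up, the work surface at z = 0. Lengths are in mm, angles in rad, forces in N, time in s.
With the tool pointing down it reaches from about 350 to 775 mm from the base axis. Payload 7.3 kg.
Tool frame: the origin (TCP) lies between the finger pads; the fingertips stand 14 mm ahead of it and the grasp point (between the pads) lies 5 mm behind it; z points along the fingers, y is the line along which they close (so a half turn about z gives the same grasp; the last joint's range is limited). The gripper opens to 92 mm and grips with 3 to 60 N. Pads are 19 mm wide; open, the fingers measure 130 mm over their backs; the gripper's body (75 mm by 190 mm) begins 47 mm behind the grasp point.
Start: joints at [-1.39, 0.342, 1.524, -0, 1.275, -0.146], TCP at [168.555, -497.225, 240.741] pointing down, gripper open.
Joint ranges: [-2.53, 2.53], [-0.77, 2.02], [0.04, 2.7], [-1, 4.14], [0.28, 2.66], [-3.11, 3.11]. Speed limits (rad/s): [2.57, 2.57, 3.14, 3.14, 3.14, 3.14].

### API

Orientations are given as [roll, pitch, yaw] about the fixed x, y, z axes, in that order (R = Rz(yaw) Ry(pitch) Rx(roll)).
In Python, from plant import get_obs, cams, close_job gives the robot as it stands. The module is installed in compiled form; this text tells all that it offers.
- The arm moves only by the shell command python3 -m creep 'ROWS'. ROWS is JSON, a list of rows, each an object of numbers: "hand": the opening, from 0 (shut) to 1 (fully open); "tx", "ty", "tz": the shift along the tool's x, y, z in m; "spin": the turn about the tool's z in degrees. In form: [{"hand": .., "tx": .., "ty": .., "tz": .., "spin": ..}, ...]. A call has 1 to 5 rows; each row shifts and turns the commanded pose from where the row before left it, along the tool's axes as they then stand; what a row does not reach is not made up. A row lasts 1/8 s, in which the tool goes at most 62.5 mm and 10.7 degrees, less where a joint would pass 70% of its speed; a pose out of reach is approached as far as the arm can. A call is refused whole if a number of a shift passes 0.0625 or a number of a turn 10.7, either way. A call with a gripper value outside its range is refused whole. The fingers move at their own pace and stop on an object; the grip force is fixed at half the most. Time passes only in rows, so rows that do not move let the fingers close. It gives the time, the measured TCP pose, the force, the opening and the grip force at its end, in the units of the state.
- get_obs(): the state, without advancing time (a new reading comes with each control period).
- cams.capture(name): name is "scene" or "side" or "wrist"; returns a dict with "color" (400x640x3 uint8, red, green, blue), "K" (3x3 intrinsics, pixels), "R" (3x3) and "t" (3): a world point X has camera coordinates R X + t. Camera axes: x right, y down, z forward; pixel columns grow to the right and rows downward; lengths in mm; the calibration is good to about 2 mm. The wrist camera is an equidistant fisheye: a pixel r from the principal point sees the ray r / f radians off the axis. A picture is of the moment at which its call begins. There is no depth.
- close_job(): hands the job in; it is judged then, once.
The state is a dict: "time": time; "joint_positions": joint angles; "dq": joint speeds; "tau": joint torques, N m; "tool_pos": TCP position; "tcp_rot": TCP orientation; "contact_force": force on the tool from outside, world axes, zero at the start; "moment": the same for the moment, N m; "grip_width": finger opening in mm; "finger_force": force on a finger pad.
Only numpy, scipy, OpenCV 4.12 (cv2) and the standard library are available. Lean on these libraries where they do the work, as an engineer would, in place of code of your own. Each camera call takes 0.05 s, during which the arm holds its last target. There are 200 camera calls.

## Working session

There is one attempt and no reset: what is moved stays moved. The work goes in short steps, Python scripts to look and compute and a shell command to move; the robot and the scene stay as the last step left them, time stands still between calls to the robot, and variables do not carry over. Pictures are saved under pics/ and viewed, at most 10 in all, crops included, and the job is handed in when it is done.

```bash
ls; mkdir -p pics; python3 - <<'E'
from plant import get_obs,cams
import cv2,numpy as np
print(get_obs())
for n in ["scene","side","wrist"]:
    c=cams.capture(n); np.savez(f"{n}0.npz",**{k:c[k] for k in("color","K","R","t")})
    cv2.imwrite(f"pics/{n}0.png",c["color"][:,:,::-1]); print(n,c["K"].tolist(),np.round(c["R"],4).tolist(),np.round(c["t"],1).tolist())
a=[cv2.imread(f"pics/{n}0.png") for n in["scene","side"]]
E
```

```text
pics
{'time': 0.0, 'joint_positions': array([-1.39001181e+00,  3.42759319e-01,  1.52499931e+00,  2.40655456e-05,
        1.27539451e+00, -1.45974471e-01]), 'dq': array([ 7.21131681e-04,  1.45071790e-05, -1.00006576e-03,  1.08499506e-03,
        1.15418528e-03,  1.35128085e-04]), 'tau': array([-2.27049910e-03, -4.31254148e+01, -2.44219440e+01,  7.15970015e-02,
        5.59912249e-02, -1.11118381e-04]), 'tool_pos': array([ 168.48426259, -496.83420054,  240.03213186]), 'tcp_rot': array([-3.14005212e+00, -2.49749198e-04,  3.26751768e-01]), 'contact_force': array([-0.23206826,  0.76839702,  0.3379728 ]), 'moment': array([0.02578154, 0.00314228, 0.00915903]), 'finger_force': 0.0, 'grip_width': 91.88469768073246}
scene [[410.35905935999614, 0.0, 316.9301344315022], [0.0, 410.35905935999614, 201.1901231262132], [0.0, 0.0, 1.0]] [[0.8155, 0.5787, -0.0122], [0.4666, -0.6696, -0.5779], [-0.3425, 0.4655, -0.816]] [-353.8, -351.1, 1200.3]
side [[386.5796035444965, 0.0, 317.6536718140043], [0.0, 386.5796035444965, 199.5500795920194], [0.0, 0.0, 1.0]] [[0.9238, -0.3828, -0.0078], [-0.272, -0.6418, -0.717], [0.2694, 0.6645, -0.697]] [-590.2, 121.2, 807.5]
wrist [[309.70691628693146, 0.0, 317.24660435272017], [0.0, 309.70691628693146, 194.76210496604443], [0.0, 0.0, 1.0]] [[0.3211, -0.947, -0.0014], [-0.9111, -0.3093, 0.2725], [-0.2585, -0.0862, -0.9622]] [-523.9, -34.5, 390.7]
```

View pics/scene0.png

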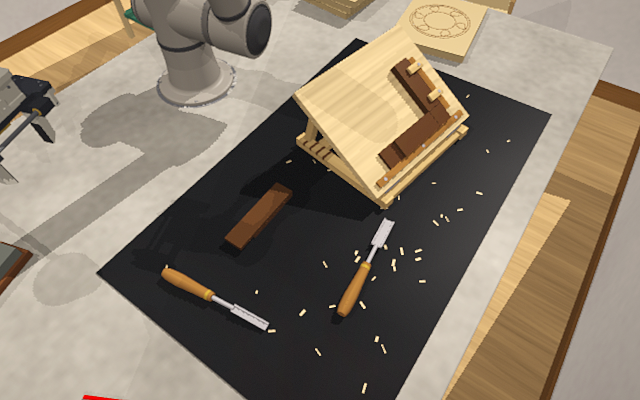

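View pics/side0.png

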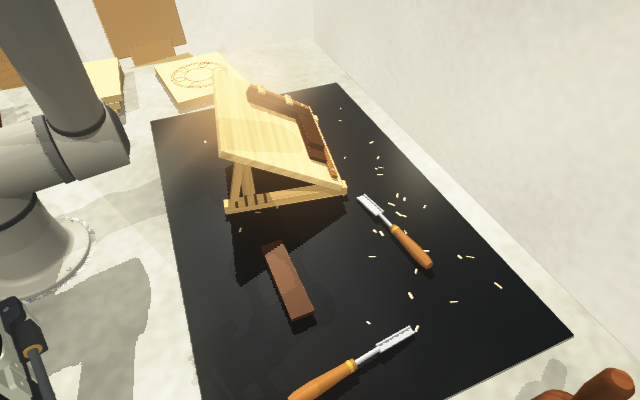

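View pics/wrist0.png

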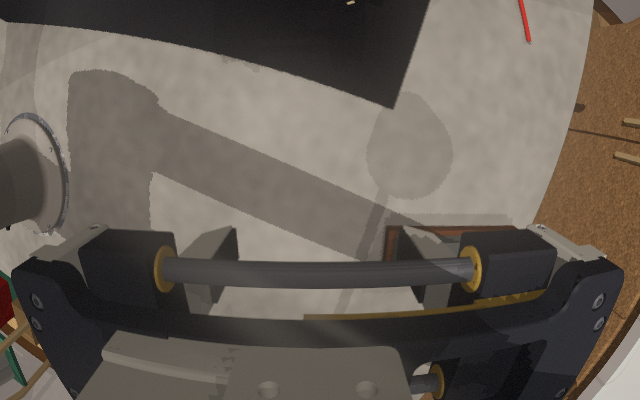

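Scene view: the stile lies at about (258,216), the stand at (385,115) with the open lap near (390,163), and the gouges at (215,297) and (366,268). Side view: the stile is at (290,282) and the rail's open end near (322,172). Next I'll view enlarged crops so I can pick corners.

```bash
python3 - <<'E'
import cv2,numpy as np
s=cv2.imread("pics/scene0.png");d=cv2.imread("pics/side0.png")
def crop(im,x,y,w,h):
    c=cv2.resize(im[y:y+h,x:x+w],(400,300),interpolation=cv2.INTER_CUBIC)
    c=np.clip(c.astype(float)*1.5,0,255).astype(np.uint8)
    for i in range(0,w,20):
        cv2.putText(c,str(x+i),(i*400//w,8),0,.3,(0,255,0)); cv2.line(c,(i*400//w,10),(i*400//w,14),(0,255,0))
    for i in range(0,h,20):
        cv2.putText(c,str(y+i),(0,i*300//h+3),0,.3,(0,255,0))
    return c
a=np.vstack([np.hstack([crop(s,370,50,120,90+0),crop(s,370,120,80,60)]),np.hstack([crop(d,230,70,120,90),crop(d,280,130,80,60)])])
cv2.imwrite("pics/crop1.png",a)
b=np.hstack([crop(s,210,170,100,75),crop(d,245,235,120,90)])
for n,im,r in(("scene",s,(210,170,100,80)),("side",d,(250,235,80,90))):
    x,y,w,h=r; c=cv2.cvtColor(im[y:y+h,x:x+w],cv2.COLOR_BGR2HSV)
    m=((c[...,0]<18)&(c[...,1]>90)&(c[...,2]>60)).astype(np.uint8)
    k=max(cv2.findContours(m,0,2)[0],key=cv2.contourArea); print(n,cv2.contourArea(k),[ (p[0]+[x,y]).tolist() for p in cv2.approxPolyDP(k,2.2,True)])
cv2.imwrite("pics/crop2.png",b)
E
```

```text
scene 1448.0 [[291, 191], [276, 183], [225, 238], [241, 248], [255, 232], [257, 234], [262, 224], [266, 224], [266, 219], [272, 217], [268, 217], [281, 206], [277, 207], [287, 199], [285, 198]]
side 1651.5 [[280, 244], [265, 257], [292, 319], [314, 309], [284, 245]]
```

View pics/crop1.png

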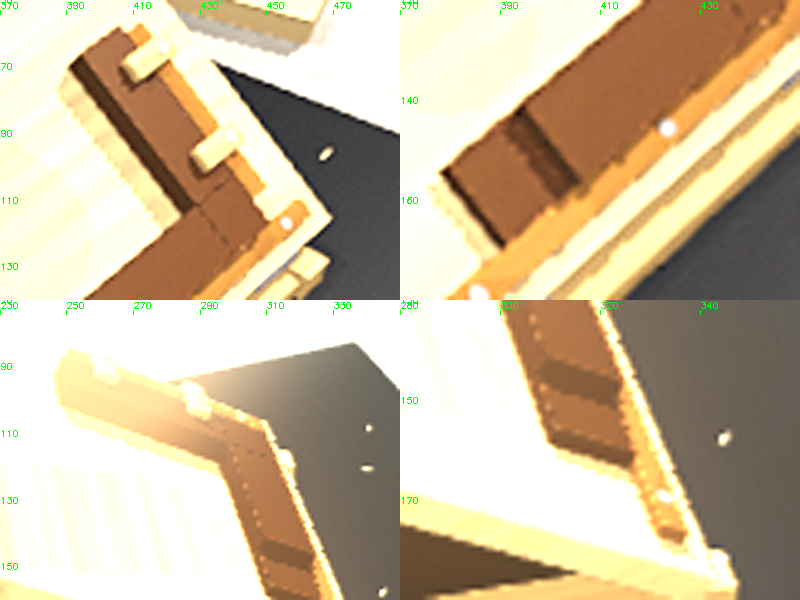

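View pics/crop2.png

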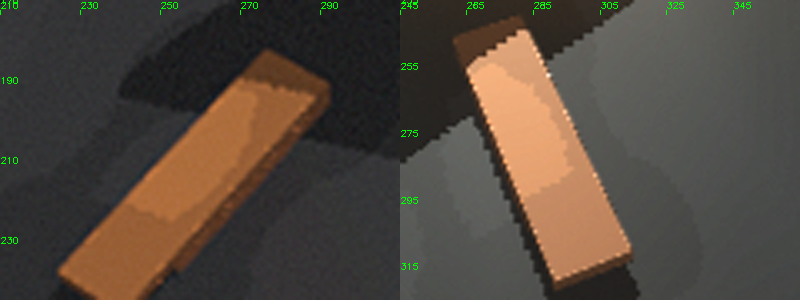

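Scene crops: the stile top corners are (277,182.5), (292.3,191), (241,247.5) and (224.5,238). The cheek's outer edge runs (378.6,154.4)–(390.6,169.4), the shoulder foot (391,144)–(401.6,158.6). Side crops: the stile corners are (261.5,246.5), (282,239.5), (314.3,308.5) and (291.5,320). The cheek end is (309.6,156)–(326.4,161).

```bash
cat > h.py <<'E'
import numpy as np,cv2
from scipy.spatial.transform import Rotation as Ro
def cam(c): return c["K"],c["R"],c["t"]
def ray(c,p):
    K,R,t=cam(c); d=R.T@np.linalg.solve(K,[p[0],p[1],1]); return -R.T@t,d/np.linalg.norm(d)
def plane(c,p,z):
    o,d=ray(c,p); return o+d*(z-o[2])/d[2]
def tri(c1,p1,c2,p2):
    o1,d1=ray(c1,p1);o2,d2=ray(c2,p2)
    s=np.linalg.lstsq(np.c_[d1,-d2],o2-o1,rcond=None)[0]
    a=o1+s[0]*d1;b=o2+s[1]*d2; return (a+b)/2,np.linalg.norm(a-b)
E
python3 - <<'E'
from h import *
np.set_printoptions(precision=1,suppress=True)
S=np.load("scene0.npz");D=np.load("side0.npz")
P={}
for n,a,b in[("st1",(277,182.5),(261.5,246.5)),("st2",(292.3,191),(282,239.5)),("st3",(241,247.5),(314.3,308.5)),("st4",(224.5,238),(291.5,320)),
 ("cheek_up_out",(378.6,154.4),(309.6,156)),("cheek_dn_out",(390.6,169.4),(326.4,161)),("foot_up",(391,144),(308,147.6)),("foot_dn",(401.6,158.6),(322.4,152)),
 ("shtop_up",(395,140.6),(310-1.5,141)),("shtop_dn",(406.2,156.6),(324.4,145.6))]:
    P[n],e=tri(S,a,D,b);print(n,P[n],round(e,1), plane(S,a,23) if n[:2]=="st" else "", plane(D,b,23) if n[:2]=="st" else "")
c=sum(P[k] for k in("st1","st2","st3","st4"))/4; x=P["st1"]+P["st2"]-P["st3"]-P["st4"]
print("stile",c,np.linalg.norm(x)/2,np.arctan2(x[1],x[0]))
u=P["cheek_up_out"]-P["cheek_dn_out"]; print("u",u,np.linalg.norm(u), "cheek width",P["foot_up"]-P["cheek_up_out"])
E
```

```text
st1 [ 441.9 -171.4   20.9] 2.2 [ 442.3 -171.3   23. ] [ 441.8 -174.4   23. ]
st2 [ 486.6 -171.4   22.4] 2.1 [ 486.4 -170.6   23. ] [ 486.7 -173.1   23. ]
st3 [ 488.2 -348.3   24.1] 0.0 [ 487.7 -348.    23. ] [ 488.5 -347.7   23. ]
st4 [ 443.3 -351.1   21.2] 1.7 [ 443.9 -350.9   23. ] [ 443.2 -353.    23. ]
cheek_up_out [614.1 -15.3  89. ] 3.9  
cheek_dn_out [652.3 -24.4  70.3] 1.4  
foot_up [623.1  23.4  88.3] 3.9  
foot_dn [657.7  15.5  69.6] 2.5  
shtop_up [628.3  29.7  99.9] 0.1  
shtop_dn [665.8  18.8  81.9] 2.1  
stile [ 465.  -260.5   22.2] 178.37932700628306 1.5793339099844046
u [-38.1   9.1  18.7] 43.43563146841143 cheek width [ 8.9 38.7 -0.7]
```

Heights and sizes agree with the text: stile top z≈22, length 178, cheek slope about 26–30°. I'll set out now to feel the south end.

```bash
cat >> h.py <<'E'
def go(x,y,z,yaw=None):
    from plant import get_obs
    o=get_obs(); p=o["tool_pos"]; R=Ro.from_euler("xyz",o["tcp_rot"]).as_matrix()
    d=R.T@(np.array([x,y,z])-p); print("t",round(o["time"],2),"pos",p.round(1),"rpy",o["tcp_rot"].round(3),"F",o["contact_force"].round(1),"w",round(o["grip_width"],1),"gf",round(o["finger_force"],1))
    print("shift mm",d.round(1), "spin deg", None if yaw is None else round(-np.degrees((yaw-o["tcp_rot"][2]+np.pi)%(2*np.pi)-np.pi),2))
E
python3 -m creep '[{"hand":0,"tx":0.055,"ty":-0.008,"tz":0.02},{"hand":0,"tx":0.055,"ty":-0.008,"tz":0.02},{"hand":0,"tx":0.055,"ty":-0.008,"tz":0.02},{"hand":0,"tx":0.055,"ty":-0.008,"tz":0.02},{"hand":0,"tx":0.055,"ty":-0.008,"tz":0.02}]'
python3 -m creep '[{"hand":0,"tx":0.055,"tz":0.02},{"hand":0,"spin":-10.25,"tz":0.02},{"hand":0,"spin":-10.25,"tz":0.02},{"hand":0,"spin":-10.25},{"hand":0,"spin":-10.25}]'
python3 -m creep '[{"hand":0,"spin":-10.25},{"hand":0,"spin":-10.25},{"hand":0,"spin":-10.25},{"hand":0}]'
python3 -c "
from h import *
go(465.7,-349.5,50,1.579)"
```

```text
t 0.15 pos [ 168.5 -496.9  240.2] rpy [-3.141 -0.     0.327] F [ 0.4  0.3 -0.2] w 91.7 gf 0.0
shift mm [328.8 -44.  190.3] spin deg -71.74invalid input at $[0]: expected keys hand, tx, ty, tz, spin
invalid input at $[0]: expected keys hand, tx, ty, tz, spin
invalid input at $[0]: expected keys hand, tx, ty, tz, spin
```

All keys are needed in each row.

```bash

python3 -m creep '[{"hand":0,"tx":0.055,"ty":-0.008,"tz":0.02,"spin":0},{"hand":0,"tx":0.055,"ty":-0.008,"tz":0.02,"spin":0},{"hand":0,"tx":0.055,"ty":-0.008,"tz":0.02,"spin":0},{"hand":0,"tx":0.055,"ty":-0.008,"tz":0.02,"spin":0},{"hand":0,"tx":0.055,"ty":-0.008,"tz":0.02,"spin":0}]'
python3 -m creep '[{"hand":0,"tx":0.055,"ty":0,"tz":0.02,"spin":0},{"hand":0,"tx":0,"ty":0,"tz":0.02,"spin":-10.25},{"hand":0,"tx":0,"ty":0,"tz":0.02,"spin":-10.25},{"hand":0,"tx":0,"ty":0,"tz":0,"spin":-10.25},{"hand":0,"tx":0,"ty":0,"tz":0,"spin":-10.25}]'
python3 -m creep '[{"hand":0,"tx":0,"ty":0,"tz":0,"spin":-10.25},{"hand":0,"tx":0,"ty":0,"tz":0,"spin":-10.25},{"hand":0,"tx":0,"ty":0,"tz":0,"spin":-10.25},{"hand":0,"tx":0,"ty":0,"tz":0,"spin":0}]'
python3 -c "
from h import *
go(465.7,-349.5,50,1.579)"
```

```text
time: 0.78
tool_pos: [417.6, -370.0, 140.0]
tcp_rot: [3.142, 0.0, 0.327]
contact_force: [0.8, -1.5, 0.5]
grip_width: 46.5
finger_force: 0.0
time: 1.4
tool_pos: [468.0, -353.1, 79.9]
tcp_rot: [-3.14, -0.0, 1.048]
contact_force: [0.4, 0.0, -0.3]
grip_width: 1.1
finger_force: 0.0
time: 1.9
tool_pos: [468.1, -353.3, 80.4]
tcp_rot: [-3.141, -0.0, 1.577]
contact_force: [-0.2, -0.2, -0.0]
grip_width: 0.1
finger_force: 0.0
t 1.9 pos [ 468.1 -353.3   80.4] rpy [-3.141 -0.     1.577] F [-0.2 -0.2 -0. ] w 0.1 gf 0.0
shift mm [ 3.8 -2.4 30.4] spin deg -0.09
```

```bash

python3 -m creep '[{"hand":0,"tx":0.003,"ty":-0.002,"tz":0.02,"spin":0},{"hand":0,"tx":0,"ty":0,"tz":0.02,"spin":0},{"hand":0,"tx":0,"ty":0,"tz":0,"spin":0},{"hand":0,"tx":0,"ty":0,"tz":0.002,"spin":0},{"hand":0,"tx":0,"ty":0,"tz":0,"spin":0}]'|egrep "tool_pos|contact"
for i in 1 ; do python3 -m creep '[{"hand":0,"tx":0,"ty":0,"tz":0.001,"spin":0},{"hand":0,"tx":0,"ty":0,"tz":0,"spin":0}]'|egrep "tool_pos|contact"; python3 -m creep '[{"hand":0,"tx":0,"ty":0,"tz":0.001,"spin":0},{"hand":0,"tx":0,"ty":0,"tz":0,"spin":0}]'|egrep "tool_pos|contact"; done
```

```text
tool_pos: [466.6, -350.8, 39.4]
contact_force: [0.2, 0.1, 0.5]
tool_pos: [466.3, -350.5, 38.0]
contact_force: [0.7, -0.3, -0.0]
tool_pos: [466.4, -350.7, 37.0]
contact_force: [0.4, -0.1, 1.9]
```

```bash

python3 -m creep '[{"hand":0,"tx":0,"ty":0,"tz":0.001,"spin":0},{"hand":0,"tx":0,"ty":0,"tz":0,"spin":0}]'|egrep "tool_pos|contact"; python3 -m creep '[{"hand":0,"tx":0,"ty":0,"tz":0.001,"spin":0},{"hand":0,"tx":0,"ty":0,"tz":0,"spin":0}]'|egrep "tool_pos|contact"
```

```text
tool_pos: [466.5, -351.0, 36.0]
contact_force: [0.1, -2.7, 3.0]
tool_pos: [466.4, -350.6, 34.8]
contact_force: [0.6, -1.7, 2.0]
```

```bash

python3 -m creep '[{"hand":0,"tx":0,"ty":0,"tz":0.002,"spin":0},{"hand":0,"tx":0,"ty":0,"tz":0,"spin":0}]'|egrep "tool_pos|contact"
python3 -c "
from plant import cams
import cv2
c=cams.capture('side')['color'][:,:,::-1]
cv2.imwrite('pics/press.png',cv2.resize(c[180:350,200:400],None,fx=3,fy=3,interpolation=cv2.INTER_CUBIC))"
python3 -m creep '[{"hand":0,"tx":0,"ty":0,"tz":-0.01,"spin":0},{"hand":0,"tx":0,"ty":0,"tz":-0.04,"spin":0}]'|egrep "tool_pos|contact"
```

```text
tool_pos: [466.2, -350.5, 32.6]
contact_force: [1.1, -2.1, 2.9]
tool_pos: [464.6, -348.5, 81.1]
contact_force: [1.0, -1.2, -0.1]
```

View pics/press.png

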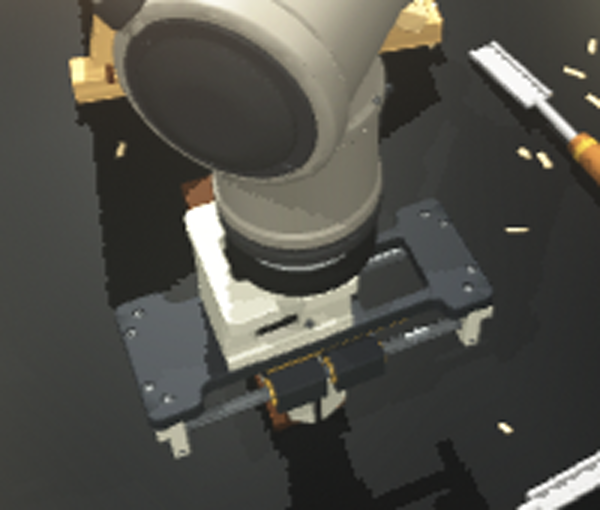

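The picture mainly shows the gripper over the end near (300,400). The south end gave 4.5 mm at about 3 N, so that end is the lapped one. Now I'll grasp at mid-length.

```bash

python3 -m creep '[{"hand":1,"tx":0.044,"ty":0,"tz":0,"spin":0},{"hand":1,"tx":0.044,"ty":0,"tz":0,"spin":0},{"hand":1,"tx":0,"ty":0,"tz":0,"spin":0},{"hand":1,"tx":0,"ty":0,"tz":0,"spin":0}]'|egrep "tool_pos|contact|width"
python3 -c "
from h import *
from plant import cams
go(465,-260.5,23,1.579)
c=cams.capture('wrist');cv2.imwrite('pics/w1.png',c['color'][:,:,::-1]);np.savez('w1.npz',**{k:c[k] for k in('color','K','R','t')})"
```

```text
tool_pos: [465.7, -262.6, 83.0]
contact_force: [-0.5, -0.0, -0.1]
grip_width: 35.9
t 4.58 pos [ 465.7 -262.6   83. ] rpy [3.141 0.    1.58 ] F [-0.5 -0.  -0.1] w 35.9 gf 0.0
shift mm [ 2.2 -0.7 60. ] spin deg 0.04
```

```bash

python3 -m creep '[{"hand":1,"tx":0.002,"ty":0,"tz":0,"spin":0},{"hand":1,"tx":0,"ty":0,"tz":0,"spin":0},{"hand":1,"tx":0,"ty":0,"tz":0,"spin":0},{"hand":1,"tx":0,"ty":0,"tz":0,"spin":0},{"hand":1,"tx":0,"ty":0,"tz":0,"spin":0}]'|egrep "width"
python3 -m creep '[{"hand":1,"tx":0,"ty":0,"tz":0.02,"spin":0},{"hand":1,"tx":0,"ty":0,"tz":0.02,"spin":0},{"hand":1,"tx":0,"ty":0,"tz":0.01,"spin":0},{"hand":1,"tx":0,"ty":0,"tz":0.01,"spin":0},{"hand":1,"tx":0,"ty":0,"tz":0,"spin":0}]'|egrep "tool_pos|contact|width"
python3 -m creep '[{"hand":0,"tx":0,"ty":0,"tz":0,"spin":0},{"hand":0,"tx":0,"ty":0,"tz":0,"spin":0},{"hand":0,"tx":0,"ty":0,"tz":0,"spin":0},{"hand":0,"tx":0,"ty":0,"tz":0,"spin":0},{"hand":0,"tx":0,"ty":0,"tz":0,"spin":0}]'|egrep "tool_pos|contact|width|finger"
python3 -m creep '[{"hand":0,"tx":0,"ty":0,"tz":0,"spin":0},{"hand":0,"tx":0,"ty":0,"tz":0,"spin":0},{"hand":0,"tx":0,"ty":0,"tz":0,"spin":0}]'|egrep "tool_pos|contact|width|finger"
```

```text
grip_width: 89.2
tool_pos: [465.3, -260.3, 22.3]
contact_force: [-1.1, -0.6, 0.4]
grip_width: 92.2
tool_pos: [465.3, -260.4, 22.8]
contact_force: [-1.5, 0.4, 1.1]
grip_width: 46.2
finger_force: 0.8
tool_pos: [465.3, -260.4, 22.8]
contact_force: [-2.5, -0.2, 3.0]
grip_width: 44.8
finger_force: 30.0
```

```bash

python3 -m creep '[{"hand":0,"tx":0,"ty":0,"tz":-0.03,"spin":0},{"hand":0,"tx":0,"ty":0,"tz":-0.05,"spin":0},{"hand":0,"tx":0,"ty":0,"tz":-0.055,"spin":0},{"hand":0,"tx":0,"ty":0,"tz":-0.055,"spin":0},{"hand":0,"tx":0,"ty":0,"tz":-0.05,"spin":0}]'|egrep "tool_pos|width"
python3 -m creep '[{"hand":0,"tx":0.03,"ty":0.014,"tz":0,"spin":0},{"hand":0,"tx":0.05,"ty":0.024,"tz":0,"spin":0},{"hand":0,"tx":0.05,"ty":0.024,"tz":0,"spin":0},{"hand":0,"tx":0.05,"ty":0.024,"tz":0,"spin":0},{"hand":0,"tx":0.05,"ty":0.014,"tz":0,"spin":0}]'|egrep "tool_pos|width"
python3 -m creep '[{"hand":0,"tx":0.03,"ty":0.01,"tz":0,"spin":0},{"hand":0,"tx":0.012,"ty":0,"tz":0,"spin":0},{"hand":0,"tx":0,"ty":0,"tz":0,"spin":-10},{"hand":0,"tx":0,"ty":0,"tz":0,"spin":-10},{"hand":0,"tx":0,"ty":0,"tz":0,"spin":-10}]'|egrep "tool_pos|width"
python3 -m creep '[{"hand":0,"tx":0,"ty":0,"tz":0,"spin":-10},{"hand":0,"tx":0,"ty":0,"tz":0,"spin":-10},{"hand":0,"tx":0,"ty":0,"tz":0,"spin":-10},{"hand":0,"tx":0,"ty":0,"tz":0,"spin":-10},{"hand":0,"tx":0,"ty":0,"tz":0,"spin":-6.3}]'|egrep "tool_pos|width|rot|force"
python3 - <<'E'
from h import *
from plant import cams
go(583.9,12.1,222,2.91)
for n in("wrist","scene","side"):
    c=cams.capture(n);cv2.imwrite(f'pics/{n}2.png',c['color'][:,:,::-1]);np.savez(f'{n}2.npz',**{k:c[k] for k in('color','K','R','t')})
a=cv2.imread("pics/wrist2.png");s=cv2.imread("pics/scene2.png")[20:220,290:490];d=cv2.imread("pics/side2.png")[60:260,200:400]
cv2.imwrite("pics/v2.png",np.vstack([np.hstack([cv2.resize(s,(400,400),interpolation=2),cv2.resize(d,(400,400),interpolation=2)]),np.hstack([cv2.resize(a,(320,200),interpolation=3),np.zeros((200,480,3),np.uint8)])]))
E
```

```text
tool_pos: [465.5, -260.3, 264.7]
grip_width: 44.9
tool_pos: [564.4, -27.8, 262.2]
grip_width: 44.7
tool_pos: [572.9, 11.7, 262.5]
grip_width: 45.1
tool_pos: [572.9, 11.5, 262.5]
tcp_rot: [-3.141, -0.0, 2.914]
contact_force: [0.8, 0.3, -1.8]
grip_width: 45.1
finger_force: 30.0
t 9.38 pos [572.9  11.5 262.5] rpy [-3.141 -0.     2.914] F [ 0.8  0.3 -1.8] w 45.1 gf 30.0
shift mm [-10.6   3.1  40.5] spin deg 0.23
```

View pics/v2.png

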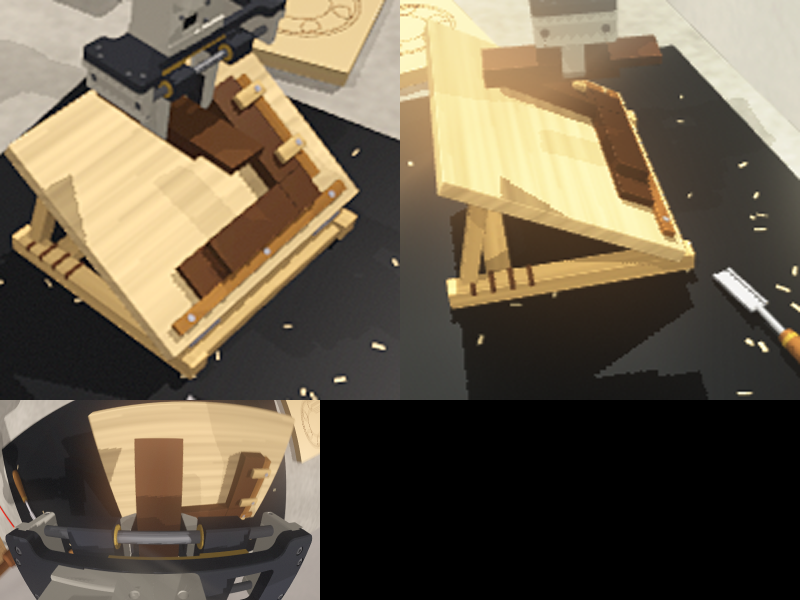

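Scene/side view: the stile is held level, its lap to the downslope (right) end; the stand is clear beneath. The wrist view shows the stile's free end at (158,440) of the inset, parallel to the stand. I'll check the frame yaw from its long edges.

```bash
python3 - <<'E'
from h import *
np.set_printoptions(precision=2,suppress=True)
S=np.load("scene0.npz");D=np.load("side0.npz");W=np.load("wrist2.npz")
def pl(o,d,n,h): return o+d*(h-n@o)/(n@d)
def fish(c,p):
    K,R,t=cam(c); v=(np.array(p,float)-K[:2,2])/K[0,0]; r=np.linalg.norm(v)
    return -R.T@t, R.T@np.r_[v/r*np.sin(r),np.cos(r)]
yaw=2.91
x=np.r_[np.cos(yaw)*.866,np.sin(yaw)*.866,.5]; n=np.r_[-np.cos(yaw)*.5,-np.sin(yaw)*.5,.866]; y=np.cross(n,x)
ck=np.array([636.8,-.2,79.3]); o=ck-10*n
F=lambda q:np.array([x@(q-o),y@(q-o),n@(q-o)])
for nm,c,p,h in[("S shtop_up",S,(395,140.6),20),("S innercorner",S,(427.6,114),20),("S shtop_dn",S,(406.2,156.6),20),("S outercorner",S,(450.5,116),20),("S fit_in_top",S,(392.5,68.5),20),
 ("S ck_up",S,(378.6,154.4),10),("S ck_dn",S,(390.6,169.4),10),("D ck_up",D,(309.6,156),10),("D ck_dn",D,(326.4,161),10),
 ("D shtop_up",D,(310,141),20),("D shtop_dn",D,(324.4,145.6),20),("D incorner",D,(295.5,119.5),20),("D outcorner",D,(309,107),20)]:
    print(nm,F(pl(*ray(c,p),n,n@o+h)))
a=cv2.imread("pics/wrist2.png")
g=cv2.resize(a[40:280,260:580],None,fx=2.5,fy=2.5,interpolation=2)
for i in range(0,320,20): cv2.putText(g,str(260+i),(int(i*2.5),8),0,.3,(0,0,255))
for i in range(0,240,20): cv2.putText(g,str(40+i),(0,int(i*2.5)+3),0,.3,(0,0,255))
cv2.imwrite("pics/w2c.png",g)
E
```

```text
S shtop_up [ 23.34 -27.24  20.  ]
S innercorner [  29.26 -144.69   20.  ]
S shtop_dn [-20.39 -27.24  20.  ]
S outercorner [  -6.55 -197.6    20.  ]
S fit_in_top [ 162.87 -136.45   20.  ]
S ck_up [19.58 22.09 10.  ]
S ck_dn [-23.01  18.97  10.  ]
D ck_up [22.54 19.05 10.  ]
D ck_dn [-24.4   15.02  10.  ]
D shtop_up [ 18.63 -30.22  20.  ]
D shtop_dn [-22.88 -33.87  20.  ]
D incorner [  47.68 -107.33   20.  ]
D outcorner [  -8.09 -207.25   20.  ]
```

View pics/w2c.png

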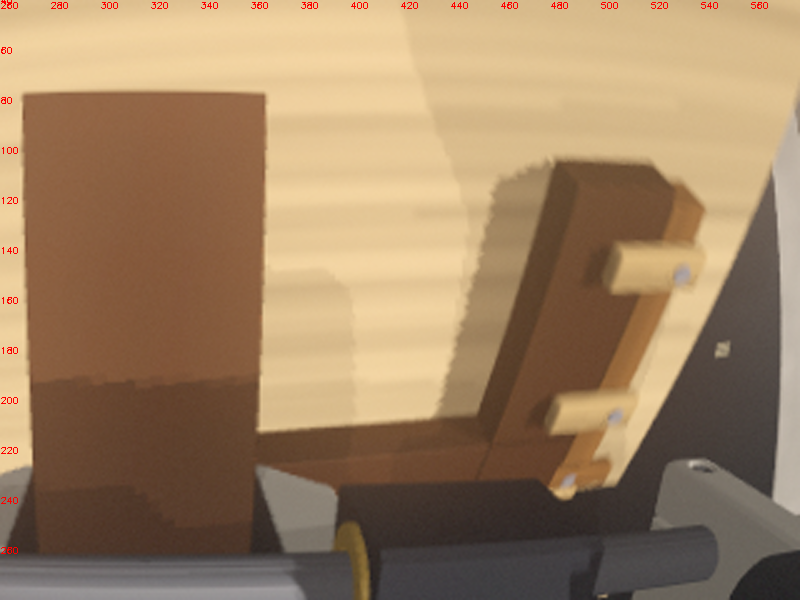

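Wrist crop: the fitted stile's top inner edge runs (487,105)–(457,217), the rail's top upslope edge (363,222)–(457,217). These and the scene points suggest yaw ≈ 2.97. I'll fit yaw and origin to all the measured edges.

```bash
python3 - <<'E'
from h import *
from scipy.optimize import least_squares
np.set_printoptions(precision=2,suppress=True)
S=np.load("scene0.npz");D=np.load("side0.npz");W=np.load("wrist2.npz")
def fish(c,p):
    K,R,t=cam(c); v=(np.array(p,float)-K[:2,2])/K[0,0]; r=np.linalg.norm(v)
    return -R.T@t, R.T@np.r_[v/r*np.sin(r),np.cos(r)]
N=None
L=[(ray(S,(395,140.6)),22.5,-22.5,20),(ray(S,(427.6,114)),22.5,-152.5,20),(ray(S,(406.2,156.6)),-22.5,-22.5,20),(ray(S,(450.5,116)),-22.5,-197.5,20),(ray(S,(392.5,68.5)),N,-152.5,20),
(ray(S,(378.6,154.4)),22.5,22.5,10),(ray(S,(390.6,169.4)),-22.5,22.5,10),(ray(D,(309.6,156)),22.5,22.5,10),(ray(D,(326.4,161)),-22.5,22.5,10),
(ray(D,(310,141)),N,-22.5,20),(ray(D,(324.4,145.6)),N,-22.5,20),
(fish(W,(486.8,105.2)),N,-152.5,20),(fish(W,(456.8,216.8)),22.5,-152.5,20),(fish(W,(528.8,116)),N,-197.5,20),(fish(W,(363.2,222.4)),22.5,N,20),(fish(W,(363.2,213.2)),22.5,N,0),(fish(W,(451,206)),22.5,-152.5,0)]
def ax(yaw):
    x=np.r_[np.cos(yaw)*.866,np.sin(yaw)*.866,.5]; n=np.r_[-np.cos(yaw)*.5,-np.sin(yaw)*.5,.866]; return np.array([x,np.cross(n,x),n])
def res(q,full=False):
    A=ax(q[3]); o=q[:3]; out=[]
    for (c,d),X,Y,Z in L:
        P=A@(c-o); d2=A@d; P=P+d2*(Z-P[2])/d2[2]
        out+=[0 if X is None else P[0]-X, 0 if Y is None else P[1]-Y]
    return np.array(out)
r=least_squares(res,[631.9,.9,70.6,2.95],loss="soft_l1",f_scale=2)
print(r.x); print(res(r.x).reshape(-1,2))
A=ax(r.x[3]);o=r.x[:3]; np.savez("frame.npz",A=A,o=o)
print("home",o+A.T@[68.5,0,0],"home top",o+A.T@[68.5,0,20])
# stile in hand: near top end corners, top plane
from plant import get_obs
for p in[(269,77.5),(366,77.2),(273.6,190),(363,190)]:
    c,d=fish(W,p); print("stile", c+d*((262.5+0-c[2])/d[2]))
E
```

```text
[632.89   2.13  72.55   2.99]
[[-1.34 -3.46]
 [-4.17  4.68]
 [ 0.1  -0.32]
 [ 0.87 -2.93]
 [ 0.    3.51]
 [-1.45  1.89]
 [ 0.99  1.77]
 [ 3.88  1.46]
 [ 1.99  0.61]
 [ 0.   -5.3 ]
 [ 0.   -6.15]
 [ 0.    5.79]
 [ 0.53 -1.91]
 [ 0.    0.5 ]
 [ 6.17  0.  ]
 [-2.54  0.  ]
 [-3.42 -2.49]]
home [574.23  10.96 106.8 ] home top [584.12   9.47 124.12]
stile [481.04  10.17 262.5 ]
stile [490.98  53.79 262.5 ]
stile [533.7   -0.95 262.5 ]
stile [543.5   41.38 262.5 ]
```

```bash
python3 -m creep '[{"hand":0,"tx":0,"ty":0,"tz":0.02,"spin":-4},{"hand":0,"tx":0,"ty":0,"tz":0,"spin":0}]' | tail -5; python3 -c "
from h import *
go(569,3.5,190,2.985)"
```

```text
tool_pos: [572.3, 12.2, 241.3]
tcp_rot: [-3.141, -0.003, 2.978]
contact_force: [0.6, 0.1, -0.9]
grip_width: 44.6
finger_force: 30.0
t 9.78 pos [572.3  12.2 241.3] rpy [-3.141e+00 -3.000e-03  2.978e+00] F [ 0.6  0.1 -0.9] w 44.6 gf 30.0
shift mm [ 1.6 -9.1 51.3] spin deg -0.42
```

```bash
python3 -m creep '[{"hand":0,"tx":0.002,"ty":-0.009,"tz":0.025,"spin":0},{"hand":0,"tx":0,"ty":0,"tz":0.025,"spin":0},{"hand":0,"tx":0,"ty":0,"tz":0,"spin":0}]' | egrep "pos|contact"
python3 -m creep '[{"hand":0,"tx":0,"ty":0,"tz":0.005,"spin":0},{"hand":0,"tx":0,"ty":0,"tz":0.005,"spin":0},{"hand":0,"tx":0,"ty":0,"tz":0,"spin":0}]' | egrep "pos|contact"
python3 -m creep '[{"hand":0,"tx":0,"ty":0,"tz":0.004,"spin":0},{"hand":0,"tx":0,"ty":0,"tz":0.004,"spin":0},{"hand":0,"tx":0,"ty":0,"tz":0,"spin":0}]' | egrep "pos|contact"
```

```text
tool_pos: [568.9, 3.7, 191.7]
contact_force: [-1.6, 0.4, -1.3]
tool_pos: [569.8, 4.0, 182.8]
contact_force: [-0.0, 0.6, -1.6]
tool_pos: [570.7, 3.8, 175.0]
contact_force: [3.5, -0.8, 1.2]
```

```bash
for i in 1; do python3 -m creep '[{"hand":0,"tx":0,"ty":0,"tz":0.005,"spin":0},{"hand":0,"tx":0,"ty":0,"tz":0.005,"spin":0},{"hand":0,"tx":0,"ty":0,"tz":0,"spin":0}]' | egrep "pos|contact|width"
python3 -m creep '[{"hand":0,"tx":0,"ty":0,"tz":0.005,"spin":0},{"hand":0,"tx":0,"ty":0,"tz":0.005,"spin":0},{"hand":0,"tx":0,"ty":0,"tz":0,"spin":0}]' | egrep "pos|contact|width"
python3 -m creep '[{"hand":0,"tx":0,"ty":0,"tz":0.005,"spin":0},{"hand":0,"tx":0,"ty":0,"tz":0.005,"spin":0},{"hand":0,"tx":0,"ty":0,"tz":0,"spin":0}]' | egrep "pos|contact|width"; done
```

```text
tool_pos: [570.2, 3.8, 164.2]
contact_force: [4.6, -1.2, 1.6]
grip_width: 44.8
tool_pos: [569.2, 4.0, 153.8]
contact_force: [2.0, 0.3, 0.8]
grip_width: 44.7
tool_pos: [569.3, 4.0, 144.1]
contact_force: [0.4, 0.8, 1.1]
grip_width: 44.7
```

```bash
python3 -m creep '[{"hand":0,"tx":0,"ty":0,"tz":0.005,"spin":0},{"hand":0,"tx":0,"ty":0,"tz":0.002,"spin":0},{"hand":0,"tx":0,"ty":0,"tz":0,"spin":0}]' | egrep "pos|contact|width"
python3 -m creep '[{"hand":0,"tx":0,"ty":0,"tz":0.002,"spin":0},{"hand":0,"tx":0,"ty":0,"tz":0.001,"spin":0},{"hand":0,"tx":0,"ty":0,"tz":0,"spin":0}]' | egrep "pos|contact|width"
python3 - <<'E'
from h import *
from plant import cams
for n in("wrist","scene","side"):
    c=cams.capture(n);cv2.imwrite(f'pics/{n}3.png',c['color'][:,:,::-1]);np.savez(f'{n}3.npz',**{k:c[k] for k in('color','K','R','t')})
a=cv2.imread("pics/wrist3.png")[60:280,240:600];s=cv2.imread("pics/scene3.png")[30:210,300:480];d=cv2.imread("pics/side3.png")[60:240,200:380]
cv2.imwrite("pics/v3.png",np.vstack([np.hstack([cv2.resize(s,(400,400),interpolation=2),cv2.resize(d,(400,400),interpolation=2)]),np.hstack([cv2.resize(a,(327,200),interpolation=3),np.zeros((200,473,3),np.uint8)])]))
E
```

```text
tool_pos: [569.7, 3.9, 137.5]
contact_force: [0.6, 0.4, 1.6]
grip_width: 44.6
tool_pos: [569.8, 3.9, 134.7]
contact_force: [0.9, -0.1, 2.6]
grip_width: 44.8
```

View pics/v3.png

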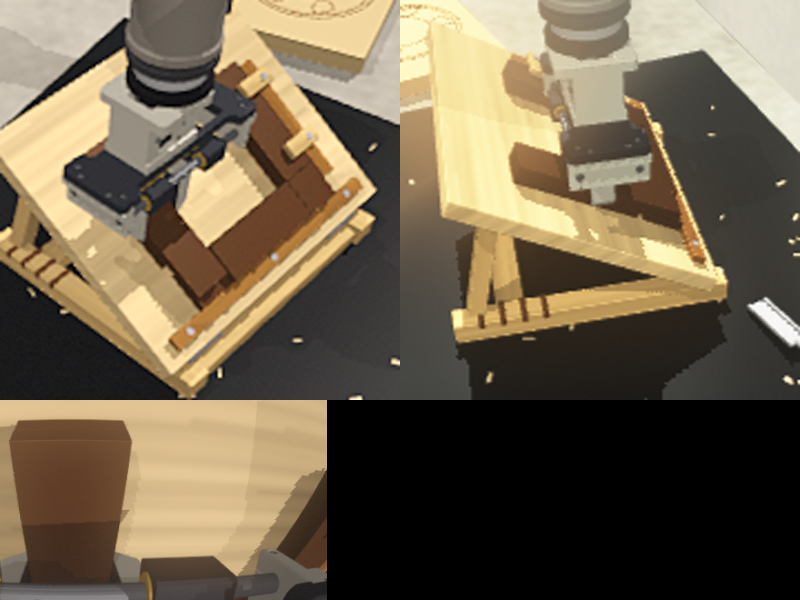

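Scene/side: the stile's lapped end lies over the cheek, at about (190,260) in the crop, just right of the shoulder and almost flat. I'll seat it now.

```bash
for r in 1; do python3 -m creep '[{"hand":0,"tx":0,"ty":0,"tz":0.001,"spin":0},{"hand":0,"tx":0,"ty":0,"tz":0.001,"spin":0},{"hand":0,"tx":0,"ty":0,"tz":0,"spin":0}]' | egrep "pos|contact"
python3 -m creep '[{"hand":0,"tx":0,"ty":0,"tz":0.001,"spin":0},{"hand":0,"tx":0,"ty":0,"tz":0,"spin":0}]' | egrep "pos|contact"
python3 -m creep '[{"hand":0,"tx":0,"ty":0,"tz":0.001,"spin":0},{"hand":0,"tx":0,"ty":0,"tz":0,"spin":0}]' | egrep "pos|contact"; done
```

```text
tool_pos: [569.8, 3.9, 132.6]
contact_force: [0.4, 0.1, 1.8]
tool_pos: [569.9, 3.9, 131.8]
contact_force: [-0.3, 0.2, 3.6]
tool_pos: [570.4, 3.8, 131.4]
contact_force: [-1.5, -0.4, 5.4]
```

```bash
python3 -m creep '[{"hand":0,"tx":0,"ty":0,"tz":0.001,"spin":0},{"hand":0,"tx":0,"ty":0,"tz":0,"spin":0}]' | egrep "pos|contact"
python3 -m creep '[{"hand":0,"tx":0,"ty":0,"tz":0.001,"spin":0},{"hand":0,"tx":0,"ty":0,"tz":0,"spin":0}]' | egrep "pos|contact"
```

```text
tool_pos: [570.8, 3.7, 131.0]
contact_force: [0.6, -0.1, 9.2]
tool_pos: [571.3, 3.7, 130.7]
contact_force: [-0.7, 1.0, 12.2]
```

```bash
python3 -m creep '[{"hand":0,"tx":0,"ty":0.002,"tz":-0.001,"spin":0},{"hand":0,"tx":0,"ty":0.002,"tz":0,"spin":0},{"hand":0,"tx":0,"ty":0,"tz":0,"spin":0}]' | egrep "pos|contact"
python3 -m creep '[{"hand":0,"tx":0,"ty":0.001,"tz":0,"spin":0},{"hand":0,"tx":0,"ty":0.001,"tz":0,"spin":0},{"hand":0,"tx":0,"ty":0,"tz":0,"spin":0}]' | egrep "pos|contact|rot"
```

```text
tool_pos: [572.0, 7.0, 130.7]
contact_force: [3.3, -3.5, 6.5]
tool_pos: [572.4, 8.8, 130.6]
tcp_rot: [-3.14, 0.004, 2.981]
contact_force: [3.6, -4.8, 5.6]
```

```bash
python3 -m creep '[{"hand":0,"tx":0,"ty":0.001,"tz":0,"spin":0},{"hand":0,"tx":0,"ty":0,"tz":0,"spin":0}]' | egrep "pos|contact"
python3 -m creep '[{"hand":0,"tx":0,"ty":0.001,"tz":0,"spin":0},{"hand":0,"tx":0,"ty":0,"tz":0,"spin":0}]' | egrep "pos|contact|rot"
```

```text
tool_pos: [572.6, 9.8, 130.6]
contact_force: [3.8, -5.1, 5.2]
tool_pos: [572.7, 10.7, 130.6]
tcp_rot: [-3.14, 0.004, 2.98]
contact_force: [3.1, -4.9, 5.0]
```

```bash
python3 -m creep '[{"hand":0,"tx":0,"ty":0.001,"tz":0,"spin":0},{"hand":0,"tx":0,"ty":0,"tz":0,"spin":0}]' | egrep "pos|contact"
python3 -m creep '[{"hand":0,"tx":0,"ty":0.001,"tz":0,"spin":0},{"hand":0,"tx":0,"ty":0,"tz":0,"spin":0}]' | egrep "pos|contact|rot"
python3 -m creep '[{"hand":0,"tx":0,"ty":0.001,"tz":0,"spin":0},{"hand":0,"tx":0,"ty":0,"tz":0,"spin":0}]' | egrep "pos|contact|rot"
```

```text
tool_pos: [572.7, 10.8, 130.7]
contact_force: [2.5, -8.6, 5.8]
tool_pos: [572.7, 11.0, 130.6]
tcp_rot: [-3.138, 0.004, 2.98]
contact_force: [0.8, -11.4, 6.9]
tool_pos: [572.7, 11.2, 130.7]
tcp_rot: [-3.136, 0.004, 2.979]
contact_force: [0.7, -14.2, 6.2]
```

Side shoulder found at y≈10.8. I'll ease off and slide downslope.

```bash
python3 -m creep '[{"hand":0,"tx":-0.0017,"ty":-0.002,"tz":0.001,"spin":0},{"hand":0,"tx":-0.0017,"ty":0,"tz":0.001,"spin":0},{"hand":0,"tx":0,"ty":0,"tz":0,"spin":0}]' | egrep "pos|contact|rot"
python3 -m creep '[{"hand":0,"tx":-0.0017,"ty":0,"tz":0.001,"spin":0},{"hand":0,"tx":0,"ty":0,"tz":0,"spin":0}]' | egrep "pos|contact"
python3 -m creep '[{"hand":0,"tx":-0.0017,"ty":0,"tz":0.001,"spin":0},{"hand":0,"tx":0,"ty":0,"tz":0,"spin":0}]' | egrep "pos|contact"
```

```text
tool_pos: [574.8, 10.6, 129.4]
tcp_rot: [-3.139, 0.002, 2.98]
contact_force: [-3.7, -5.6, 14.4]
tool_pos: [576.4, 10.4, 128.5]
contact_force: [-4.0, -6.8, 15.8]
tool_pos: [578.1, 10.1, 127.5]
contact_force: [-5.5, -6.9, 15.6]
```

```bash
python3 -m creep '[{"hand":0,"tx":-0.001,"ty":0,"tz":0,"spin":0},{"hand":0,"tx":0,"ty":0,"tz":0,"spin":0}]' | egrep "pos|contact|rot"
python3 -m creep '[{"hand":0,"tx":-0.001,"ty":0,"tz":0.0006,"spin":0},{"hand":0,"tx":0,"ty":0,"tz":0,"spin":0}]' | egrep "pos|contact"
python3 -m creep '[{"hand":0,"tx":-0.001,"ty":0,"tz":0.0006,"spin":0},{"hand":0,"tx":0,"ty":0,"tz":0,"spin":0}]' | egrep "pos|contact"
```

```text
tool_pos: [578.7, 10.0, 127.1]
tcp_rot: [-3.139, 0.0, 2.98]
contact_force: [-5.6, -6.5, 14.1]
tool_pos: [579.7, 9.8, 126.5]
contact_force: [-5.3, -7.3, 13.1]
tool_pos: [579.8, 9.8, 126.5]
contact_force: [-11.0, -6.6, 20.1]
```

```bash
python3 -m creep '[{"hand":0,"tx":-0.001,"ty":0,"tz":0.0006,"spin":0},{"hand":0,"tx":0,"ty":0,"tz":0,"spin":0}]' | egrep "pos|contact|rot"
python3 -m creep '[{"hand":0,"tx":-0.001,"ty":0,"tz":0.0006,"spin":0},{"hand":0,"tx":0,"ty":0,"tz":0,"spin":0}]' | egrep "time|pos|contact"
```

```text
tool_pos: [579.8, 9.8, 126.4]
tcp_rot: [-3.139, -0.003, 2.98]
contact_force: [-15.7, -5.0, 26.5]
time: 18.42
tool_pos: [579.9, 9.7, 126.4]
contact_force: [-20.3, -5.8, 32.2]
```

Both shoulders are found and the forces are firm. I'll unload, then release and look.

```bash
python3 -m creep '[{"hand":0,"tx":0.002,"ty":0.0005,"tz":-0.0025,"spin":0},{"hand":0,"tx":0,"ty":0,"tz":0,"spin":0}]' | egrep "pos|contact|rot"
python3 -c "
from plant import get_obs
print(get_obs()['moment'].round(2))"
python3 -m creep '[{"hand":0.6,"tx":0,"ty":0,"tz":0,"spin":0},{"hand":0.6,"tx":0,"ty":0,"tz":0,"spin":0},{"hand":1,"tx":0,"ty":0,"tz":0,"spin":0},{"hand":1,"tx":0,"ty":0,"tz":0,"spin":0},{"hand":1,"tx":0,"ty":0,"tz":0,"spin":0}]' | egrep "pos|contact|width"
python3 -m creep '[{"hand":1,"tx":0,"ty":0,"tz":0,"spin":0},{"hand":1,"tx":0,"ty":0,"tz":0,"spin":0},{"hand":1,"tx":0,"ty":0,"tz":-0.02,"spin":0},{"hand":1,"tx":0,"ty":0,"tz":-0.05,"spin":0},{"hand":1,"tx":0,"ty":0,"tz":-0.06,"spin":0}]' | egrep "pos|contact|width"
python3 -m creep '[{"hand":1,"tx":0.06,"ty":0,"tz":-0.06,"spin":0},{"hand":1,"tx":0.06,"ty":0,"tz":-0.03,"spin":0},{"hand":1,"tx":0.03,"ty":0,"tz":0,"spin":0},{"hand":1,"tx":0,"ty":0,"tz":0,"spin":0}]' | egrep "time|pos|contact|width"
python3 - <<'E'
from h import *
from plant import cams
for n in("wrist","scene","side"):
    c=cams.capture(n);cv2.imwrite(f'pics/{n}4.png',c['color'][:,:,::-1]);np.savez(f'{n}4.npz',**{k:c[k] for k in('color','K','R','t')})
def crop(im,x,y,w,h,W,H):
    c=cv2.resize(im[y:y+h,x:x+w],(W,H),interpolation=2);c=np.clip(c.astype(float)*1.4,0,255).astype(np.uint8)
    for i in range(0,w,20): cv2.putText(c,str(x+i),(i*W//w,8),0,.3,(0,255,0))
    for i in range(0,h,20): cv2.putText(c,str(y+i),(0,i*H//h+3),0,.3,(0,255,0))
    return c
a=cv2.imread("pics/wrist4.png");s=cv2.imread("pics/scene4.png");d=cv2.imread("pics/side4.png")
cv2.imwrite("pics/v4.png",np.vstack([np.hstack([crop(s,335,50,150,125,400,333),crop(d,225,60,150,125,400,333)]),np.hstack([crop(a,0,0,640,400,400,267),crop(d,260,100,90,60,400,267)])]))
E
```

```text
tool_pos: [579.8, 9.9, 126.5]
tcp_rot: [-3.138, -0.002, 2.98]
contact_force: [-7.3, -8.7, 11.7]
[-1.41  1.13 -0.41]
tool_pos: [581.0, 11.8, 125.7]
contact_force: [0.0, -1.3, 0.3]
grip_width: 80.4
tool_pos: [580.4, 11.7, 256.3]
contact_force: [1.6, 0.0, 0.2]
grip_width: 91.7
time: 20.42
tool_pos: [451.2, 33.0, 329.1]
contact_force: [0.1, 0.2, 0.3]
grip_width: 92.1
```

View pics/v4.png

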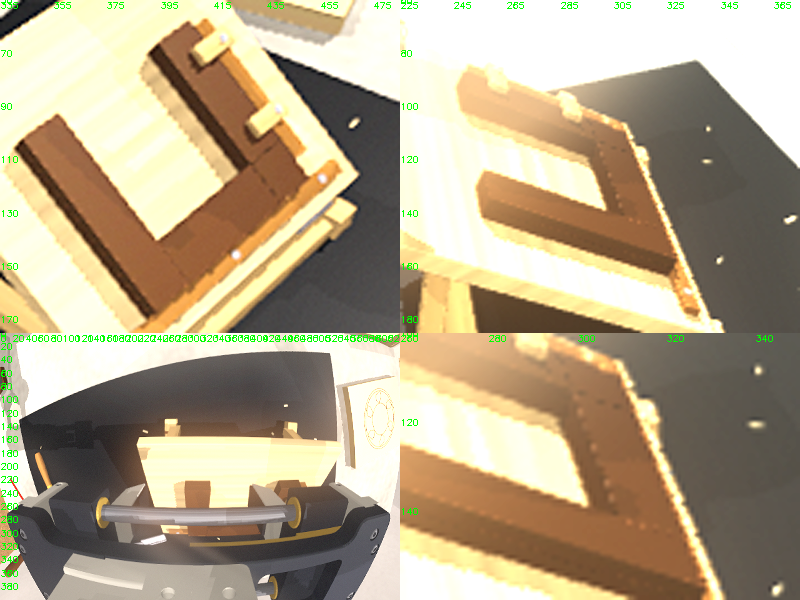

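Everything looks flush. In the scene crop the stile lies from (42,130) to (170,300) with no visible gap at the shoulder or lower edge. A quick numeric check on alignment comes next.

```bash
python3 - <<'E'
from h import *
S=np.load("scene4.npz");f=np.load("frame.npz");A,o=f["A"],f["o"]
im=cv2.cvtColor(S["color"],cv2.COLOR_RGB2GRAY)
def P(p):
    c,d=ray(S,p);c=A@(c-o);d=A@d;return c+d*(20-c[2])/d[2]
def refine(p,q):  # strongest dark->bright edge along normals, robust line
    p,q=np.array(p,float),np.array(q,float);u=(q-p)/np.linalg.norm(q-p);n=np.array([-u[1],u[0]]);pts=[]
    k=np.arange(-4,4.01,.25)
    for s in np.linspace(.12,.88,40):
        m=p+s*(q-p); l=m+k[:,None]*n
        v=cv2.remap(im.astype(np.float32),l[:,:1].astype(np.float32),l[:,1:].astype(np.float32),1).ravel()
        g=np.abs(np.gradient(cv2.GaussianBlur(v[:,None],(1,5),0).ravel())); pts.append(l[g.argmax()])
    vx,vy,x0,y0=cv2.fitLine(np.array(pts,np.float32),cv2.DIST_HUBER,0,.01,.01).ravel()
    c=np.array([x0,y0]);w=np.array([vx,vy]); return [c+w*((e-c)@w) for e in(p,q)]
for n,p,q in[("stile inner",(359,93.9),(394.2,140)),("fitted inner",(392,69.5),(430,113)),("fitted outer",(404,58),(448,115)),("stile outer",(341,105),(386,163))]:
    a,b=[P(e) for e in refine(p,q)]; d=b-a; print(n,a.round(1),b.round(1),"angle",round(np.arctan2(d[1],-d[0]),3))
E
```

```text
stile inner [152.1 -25.8  20. ] [ 23.4 -23.5  20. ] angle 0.018
fitted inner [ 150.  -133.1   20. ] [  16.6 -158.5   20. ] angle -0.189
fitted outer [ 156.6 -198.8   20. ] [ -16.  -202.7   20. ] angle -0.023
stile outer [156.  31.  20.] [-2.8 34.4 20. ] angle 0.022
```

```bash
python3 - <<'E'
from h import *
f=np.load("frame.npz");A,o=f["A"],f["o"]
for nm,reg in(("scene4",(285,20,480,215)),("side4",(205,60,360,225))):
    S=np.load(nm+".npz"); g=cv2.cvtColor(S["color"],cv2.COLOR_RGB2GRAY)
    def P(p,h):
        c,d=ray(S,p);c=A@(c-o);d=A@d;return c+d*(h-c[2])/d[2]
    for l in cv2.createLineSegmentDetector(0).detect(g)[0].reshape(-1,4):
        p,q=l[:2],l[2:]
        if not all(reg[0]<e[0]<reg[2] and reg[1]<e[1]<reg[3] for e in(p,q)) or np.linalg.norm(q-p)<16: continue
        for h in(0,20):
            a,b=P(p,h),P(q,h);d=b-a; t=np.arctan2(d[1],d[0]); r=(t+np.pi/4)%(np.pi/2)-np.pi/4
            if abs(r)<.12: print(nm,h,p.round(0),q.round(0),a.round(0)[:2],b.round(0)[:2],"X" if abs(d[0])>abs(d[1]) else "Y",round(r,3))
E
```

```text
scene4 0 [372.  40.] [295.  91.] [ 239. -171.] [240.  85.] Y -0.005
scene4 20 [372.  40.] [295.  91.] [ 235. -152.] [236.  97.] Y -0.005
scene4 0 [378. 197.] [469. 115.] [-49.  87.] [ -54. -271.] Y -0.014
scene4 20 [378. 197.] [469. 115.] [-46.  99.] [ -50. -250.] Y -0.014
scene4 0 [468. 114.] [433.  68.] [ -51. -272.] [  97. -273.] X -0.009
scene4 20 [468. 114.] [433.  68.] [ -48. -250.] [  96. -251.] X -0.009
scene4 0 [300.  87.] [356.  37.] [242.  67.] [ 265. -138.] Y 0.114
scene4 20 [300.  87.] [356.  37.] [238.  79.] [ 260. -120.] Y 0.114
scene4 0 [388.  70.] [405.  56.] [ 159. -155.] [ 160. -223.] Y 0.021
scene4 20 [388.  70.] [405.  56.] [ 157. -137.] [ 158. -203.] Y 0.021
scene4 0 [338. 105.] [355.  92.] [162.  19.] [163. -39.] Y 0.009
scene4 20 [338. 105.] [355.  92.] [160.  33.] [161. -24.] Y 0.009
scene4 0 [384. 205.] [468. 128.] [-72.  89.] [ -75. -242.] Y -0.01
scene4 20 [384. 205.] [468. 128.] [-68. 101.] [ -71. -221.] Y -0.01
scene4 0 [394. 140.] [423. 115.] [ 24. -40.] [  22. -152.] Y -0.015
scene4 20 [394. 140.] [423. 115.] [ 25. -24.] [  23. -134.] Y -0.015
scene4 0
[... 3990 characters left out ...]
48. -150.] [255. 137.] Y -0.026
side4 0 [296. 121.] [247. 103.] [  20. -145.] [ 156. -150.] X -0.038
side4 20 [296. 121.] [247. 103.] [  40. -103.] [ 170. -108.] X -0.038
side4 0 [309. 106.] [293.  99.] [ -58. -278.] [  -3. -280.] X -0.048
side4 20 [309. 106.] [293.  99.] [ -34. -229.] [  18. -232.] X -0.048
side4 0 [217. 157.] [242. 164.] [248. 111.] [198. 112.] X -0.024
side4 20 [217. 157.] [242. 164.] [257. 141.] [209. 142.] X -0.024
side4 0 [227. 191.] [225. 169.] [237. 205.] [236. 145.] Y -0.02
side4 20 [227. 191.] [225. 169.] [246. 230.] [245. 173.] Y -0.02
side4 0 [258. 134.] [326. 156.] [145. -19.] [-37. -17.] X -0.014
side4 20 [258. 134.] [326. 156.] [159.  17.] [-14.  19.] X -0.014
```

The stile and frame lines agree to within about 0.01 rad and 1 mm, and the arm is clear, so I'm handing in.

```bash
python3 -c "
from plant import close_job
print(close_job())"
```

```text
the job is handed in; nothing more can be done
None
```

The stile is in the frame with its half-lapped end over the open lap, tight against both shoulders by touch and within about 1 mm and 0.01 rad of the frame by camera; the gouges were left alone, and I handed the job in at about 21 s (no verdict was shown).

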